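Clear vegetable scraps into the caddy and slide it shut

TASK

Clear the carrot top, the corn cob end and the broccoli stalk off the chopping board into the open compartment of the grey scrap caddy, then slide the caddy's blue cover fully shut over them. Leave the white spoon, the steel canister, the tongs and the wooden spatula undisturbed where they lie.

Things in the scene. Friction and masses are not known exactly. Their poses are not given: they have to be found in the camera images.
- board: Fixed pale wooden chopping board, 200 (its x) x 280 (its y) x 18 mm thick, flat on the counter. Origin: centre of its underside; z up. The three scraps and the spoon start on its top (z = 18 mm). It lies on the robot's left or right, the caddy on the other side.
- caddy: Fixed grey plastic caddy, 158 (its x) x 320 (its y) x 114 mm high with its white cover rails. Origin: centre of its underside; y along its length, z up. Its -y half is an open compartment: inside x -70 to 70, y -155 to -3 mm, floor at z = 5, mouth at z = 100, walls 5 mm. Its +y half is closed by a fixed pale deck (top z = 100 mm), over which the cover stands when open.
- compartment_mouth (a point): Centre of the compartment's mouth, at caddy x = 0, y = -79 mm, z = 100 mm; axes as the caddy's. Part of the mouth on its +y side may be under the cover at the start.
- cover (a joint): Blue flat cover, 146 (x) x 158 (y) x 6 mm, top face 107 mm above the counter, on the caddy's rails (tops at 114 mm); slides along caddy y. In m: 0 = fully shut, at its stop; grows towards +y as it opens, to 0.155. Starts 0.10 to 0.155 open; its edge over the mouth is at caddy y = -158 mm + value. About 2 N friction; stays where it is left.
- cover_grip (a point): Centre of the top of the white ridge handle in the middle of the cover, 131 mm above the counter; it moves with the cover; axes as the caddy's. The ridge is 70 mm long (caddy x), 14 mm thick (caddy y, the sliding direction) and stands 24 mm over the cover; pinch it from above or push it.
- carrot_top: Orange carrot top standing on its cut face, 38 mm diameter at the foot, 34 mm at 30 mm height, with short green stalk stubs up to 46 mm height. About 30 g. Origin: centre of its underside (while standing), z up.
- corn_end: Yellow corn cob end standing on its cut face, 38 mm diameter (a little over, at the kernels), 40 mm high. About 40 g. Origin: centre of its underside, z up.
- broccoli_stalk: Pale green broccoli stalk end lying on its side, a rounded block 56 (its x) x 30 (its y) x 28 mm high with dark green buds at one end. About 40 g. Origin: centre of its underside, z up; grip it across its y.
- spoon: White ceramic soup spoon lying along the board's -y edge, bowl 46 mm across and 16 mm high, handle to its +x, 134 mm long in all. Origin: centre of the bowl's underside. Bystander, loose.
- canister: Upright steel canister with dark twist cap, 94 mm diameter at the cap, 137 mm high, beyond the board and caddy. Origin: centre of its underside. Bystander, loose.
- tongs: Stainless tongs lying flat on the far part of the counter, 210 mm long (its x), up to 50 mm wide, 18 mm high. Origin: near the middle, on the counter. Bystander, loose.
- spatula: Wooden spatula lying flat on the far part of the counter, 285 mm long (its x), 55 mm wide, 10 mm high. Origin: on the counter, 150 mm from the handle's end. Bystander, loose.

How it is judged:
On the way, in this order (a step that is already met when the one before it is completed fails the run):
1. all three scraps lie in the caddy's compartment (x of carrot_top in the frame of caddy between -0.072 and 0.072 m and y of carrot_top in the frame of caddy between -0.157 and -0.001 m and z of carrot_top in the frame of caddy between 0 and 0.097 m and x of corn_end in the frame of caddy between -0.072 and 0.072 m and y of corn_end in the frame of caddy between -0.157 and -0.001 m and z of corn_end in the frame of caddy between 0 and 0.097 m and x of broccoli_stalk in the frame of caddy between -0.072 and 0.072 m and y of broccoli_stalk in the frame of caddy between -0.157 and -0.001 m and z of broccoli_stalk in the frame of caddy between 0 and 0.097 m), for 0.2 s.
2. the cover is slid fully shut (value of joint cover below 0.006 m), for 0.2 s.
At the end, for the whole second after the job is handed in: The carrot top, corn cob end and broccoli stalk all lie at rest inside the caddy's compartment, below its mouth; the cover is shut to within 6 mm; the spoon, canister, tongs and spatula are each within 30 mm of where they started (all of step 1 and linear speed of each of carrot_top, corn_end, broccoli_stalk below 0.03 m/s and value of joint cover below 0.006 m and distance of each of spoon, canister, tongs, spatula from where it was at the start of the episode below 0.03 m); the robot touches nothing.
It fails at once if the white spoon was moved by more than 30 mm (distance of spoon from where it was at the start of the episode above 0.03 m).
It fails at once if the canister was moved by more than 30 mm (distance of canister from where it was at the start of the episode above 0.03 m).
It fails at once if the tongs was moved by more than 30 mm (distance of tongs from where it was at the start of the episode above 0.03 m).
It fails at once if the spatula was moved by more than 30 mm (distance of spatula from where it was at the start of the episode above 0.03 m).
It fails at once if the canister was tipped by more than 0.35 rad (angle between canister's own z axis and vertical above 0.35 rad).
It also fails if it takes over 72 s, if anything falls off the work surface, if the arm or the gripper's body presses on something with over 40 N, if the wrist force passes 120 N, or if a joint passes its speed limit or range.

ROBOT

A 6-joint arm with a two-finger parallel gripper is mounted at the origin on the work surface. World frame = base frame: x ahead of the robot, y to its left, z up, the work surface at z = 0. Lengths are in m, angles in rad, forces in N, time in s.
With the tool pointing down it reaches from about 0.25 to 0.775 m from the base axis. Payload 4 kg.
Tool frame: the origin (TCP) lies at the very end of the fingers, on their centre line; the grasp point (between the pads) lies 19 mm behind it (ctrl.pinch_z is the distance from the TCP to the grasp point, in m); z points along the fingers, y is the line along which they close (so a half turn about z gives the same grasp; the last joint's range is limited). The gripper opens to 94 mm and grips with 3 to 60 N. Pads are 16 mm wide; open, the fingers measure 119 mm over their backs; the gripper's body (75 mm by 177 mm) begins 78 mm behind the grasp point.
Start: joints at [-1.235, 0.087, 1.371, -0, 1.684, -0.103], TCP at [0.234, -0.498, 0.206] pointing down, gripper open.
Joint ranges: [-3.1, 3.1], [-0.76, 2.03], [0.27, 2.55], [-1.08, 4.22], [0.17, 2.65], [-2.57, 2.57]. Speed limits (rad/s): [2.79, 2.79, 3.14, 3.14, 3.14, 3.14].

INTERFACE

Orientations are given as a rotation vector (axis times angle).
In Python, from station import ctrl gives the robot as it stands.
- The arm moves only by the tool carry_out, never from a script. Its argument "commands" is a list of rows, each an object with "angular": the turn, a rotation vector about the tool's x, y, z normalised to -1 to 1, where 1 is 0.12 rad, a list of three; "travel": the shift along the tool's x, y, z normalised to -1 to 1, where 1 is 0.3 m, a list of three; "hand": the closure, from -1 (fully open) to 1 (shut). A call has 1 to 12 rows; each row shifts and turns the commanded pose from where the row before left it, along the tool's axes as they then stand; what a row does not reach is not made up. A row lasts 1/8 s, in which the tool goes at most 62.5 mm and 10.7 degrees, less where a joint would pass 70% of its speed; a pose out of reach is approached as far as the arm can. A call with a number of a shift or a turn outside -1 to 1 is refused whole. A call with a gripper value outside its range is refused whole. The fingers move at their own pace and stop on an object; "squeeze" is the grip in N (left out, the last holds). Time passes only in rows, so rows that do not move let the fingers close. It gives the time, the measured TCP pose, the force, the opening and the grip force at its end, in the units of the state.
- ctrl.state(): the state, without advancing time (a new reading comes with each control period).
- ctrl.camera(name): name is "scene" or "top"; returns a dict with "image" (400x640x3 uint8, blue, green, red), "mtx" (3x3 intrinsics, pixels), "world_from_camera" (4x4, takes a point from camera to world coordinates). Camera axes: x right, y down, z forward; pixel columns grow to the right and rows downward; lengths in m; the calibration is good to about 2 mm. A picture is of the moment at which its call begins. There is no depth.
- ctrl.sign_off(): hands the job in; it is judged then, once.
The state is a dict: "clock": time; "joint_pos": joint angles; "qd": joint speeds; "joint_efforts": joint torques, N m; "tcp_pos": TCP position; "tool_rot": TCP orientation; "contact_force": force on the tool from outside, world axes, zero at the start; "torque": the same for the moment, N m; "grip_width": finger opening in m; "finger_force": force on a finger pad.
Only numpy, scipy, OpenCV 4.12 (cv2) and the standard library are available. Lean on these libraries where they do the work, as an engineer would, in place of code of your own. Each camera call takes 0.05 s, during which the arm holds its last target. There are 200 camera calls.

## Working session

There is one attempt and no reset: what is moved stays moved. The work goes in short steps, Python scripts to look and compute and a tool call to move; the robot and the scene stay as the last step left them, time stands still between calls to the robot, and variables do not carry over. Pictures are saved under pics/ and viewed, at most 10 in all, crops included, and the job is handed in when it is done.

Besides the shell and the picture viewer there is one more tool, called after ">>>" as name(argument=value, ...) on one line, values as JSON. carry_out: Moves the arm, as the interface text tells. Its arguments: {"type":"object","properties":{"commands":{"type":"array","items":{"type":"object","properties":{"angular":{"type":"array","items":{"type":"number","minimum":-1,"maximum":1}},"travel":{"type":"array","items":{"type":"number","minimum":-1,"maximum":1}},"hand":{"type":"number"}}}},"squeeze":{"type":"number"}},"required":["commands"]}

```bash
mkdir -p pics; python3 - <<'E'
from station import ctrl
import cv2,numpy as np
s=ctrl.state();print({k:np.round(v,3).tolist() for k,v in s.items()})
for n in("scene","top"):
    c=ctrl.camera(n);cv2.imwrite(f"pics/{n}0.png",c["image"]);print(n,np.round(c["mtx"],1).tolist(),np.round(c["world_from_camera"],3).tolist())
E
```

```text
{'clock': 0.0, 'joint_pos': [-1.235, 0.088, 1.372, -0.0, 1.684, -0.103], 'qd': [-0.001, 0.0, 0.001, -0.001, -0.001, 0.001], 'joint_efforts': [0.0, -34.018, -30.242, 0.072, 0.033, -0.0], 'tcp_pos': [0.233, -0.497, 0.204], 'tool_rot': [-3.064, -0.683, 0.0], 'contact_force': [0.156, 0.731, 0.366], 'torque': [0.005, -0.024, -0.052], 'finger_force': 0.0, 'grip_width': 0.094}
scene [[379.7, 0.0, 315.8], [0.0, 379.7, 207.2], [0.0, 0.0, 1.0]] [[-0.299, 0.727, -0.618, 1.074], [0.954, 0.224, -0.198, 0.152], [-0.006, -0.649, -0.761, 0.715], [0.0, 0.0, 0.0, 1.0]]
top [[376.5, 0.0, 312.6], [0.0, 376.5, 201.4], [0.0, 0.0, 1.0]] [[0.027, -0.978, 0.208, 0.4], [-1.0, -0.026, 0.004, -0.019], [0.002, -0.208, -0.978, 1.027], [0.0, 0.0, 0.0, 1.0]]
```

View pics/scene0.png

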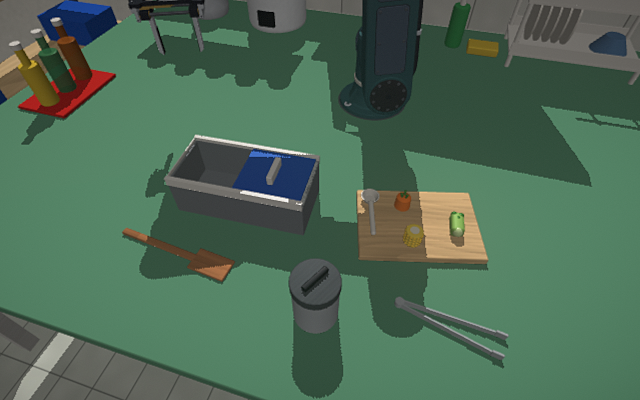

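View pics/top0.png

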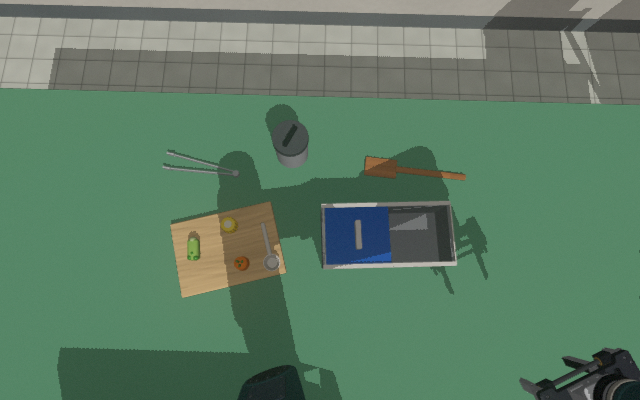

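The scene view shows the caddy left and the board right: carrot (403,202), corn (414,235), broccoli (457,223), spoon (371,200). In the top view, the carrot is at (242,263), corn (229,225), broccoli (194,249), spoon bowl (271,262), cover handle (358,235) and the open mouth around (420,237).

```bash
cat > h.py <<'E'
from station import ctrl
import cv2,numpy as np
def ray(c,p):
    T=c["world_from_camera"];d=T[:3,:3]@np.linalg.inv(c["mtx"])@np.array([p[0],p[1],1.]);return T[:3,3],d/np.linalg.norm(d)
def plane(c,p,z):
    o,d=ray(c,p);return o+d*(z-o[2])/d[2]
def tri(c1,p1,c2,p2):
    (a,u),(b,v)=ray(c1,p1),ray(c2,p2)
    s=np.linalg.lstsq(np.c_[u,-v],b-a,rcond=None)[0];P,Q=a+u*s[0],b+v*s[1];return (P+Q)/2,np.linalg.norm(P-Q)
def mask(c,lo,hi,roi):
    m=cv2.inRange(cv2.cvtColor(c["image"],cv2.COLOR_BGR2HSV),lo,hi);z=np.zeros_like(m);x0,y0,x1,y1=roi;z[y0:y1,x0:x1]=m[y0:y1,x0:x1];return z
def big(m):
    k=max(cv2.findContours(m,0,1)[0],key=cv2.contourArea);return k
def cen(k):
    M=cv2.moments(k);return np.array([M["m10"],M["m01"]])/M["m00"]
E
python3 - <<'E'
from h import *
S,T=ctrl.camera("scene"),ctrl.camera("top")
np.set_printoptions(precision=3,suppress=True)
R={"carrot":((4,150,80),(14,255,255),(390,188,416,214),(230,252,254,275)),
"corn":((18,120,60),(32,255,255),(398,220,430,252),(215,212,242,238)),
"broc":((33,90,40),(75,255,255),(445,205,470,240),(184,234,204,264)),
"cover":((105,120,40),(125,255,255),(225,140,325,210),(320,200,395,270))}
for n,(lo,hi,a,b) in R.items():
    ks,kt=big(mask(S,lo,hi,a)),big(mask(T,lo,hi,b))
    print(n,*tri(S,cen(ks),T,cen(kt)),cen(ks),cen(kt),cv2.contourArea(kt),"bbox",cv2.boundingRect(ks),cv2.boundingRect(kt))
    z=.107 if n=="cover" else .032
    box=cv2.boxPoints(cv2.minAreaRect(kt));print(np.array([plane(T,p,z)[:2] for p in box]).tolist() if n in("cover","broc") else plane(T,cen(kt),z))
    if n=="broc": print("scene",np.array([plane(S,p,z)[:2] for p in cv2.boxPoints(cv2.minAreaRect(ks))]).tolist())
rs=cv2.resize
a=rs(S["image"][125:270,155:495],None,fx=2.3,fy=2.3,interpolation=2)
b=rs(T["image"][190:305,165:465],None,fx=2.6,fy=2.6,interpolation=2)
b=b[:,:782];a=a[:,:782];cv2.imwrite("pics/c1.png",np.vstack([a[:298+36],b[:266+33]])[:600])
cv2.imwrite("pics/S.png",S["image"]);cv2.imwrite("pics/T.png",T["image"])
E
```

```text
carrot [0.443 0.167 0.028] 0.0010722327962870335 [402.066 203.065] [241.032 262.822] 142.0 bbox (394, 193, 17, 19) (234, 256, 15, 14)
[0.443 0.167 0.032]
corn [0.54  0.204 0.04 ] 0.00017749966682936564 [412.885 235.206] [228.903 224.836] 212.0 bbox (403, 224, 21, 24) (220, 217, 19, 17)
[0.542 0.206 0.032]
broc [0.474 0.292 0.041] 4.181977700848726e-05 [456.392 221.466] [193.233 249.349] 216.0 bbox (450, 211, 15, 25) (187, 239, 13, 21)
[[0.500939669756171, 0.31413251999370645], [0.5017930385103391, 0.28243345644707885], [0.4495425627024174, 0.2777467769308276], [0.4487010976798187, 0.3090991978359296]]
scene [[0.43802254764368653, 0.27769118848314167], [0.42839903982385874, 0.3088997004377104], [0.49983859312272994, 0.3129171959212413], [0.5089932985046851, 0.28328962584597805]]
cover [ 0.514 -0.126  0.108] 0.0018676211638210581 [274.915 173.843] [357.038 235.012] 3451.0 bbox (232, 149, 84, 51) (325, 207, 66, 57)
[[0.5796752826063858, -0.04498417743960634], [0.5891196074776048, -0.20525874292431595], [0.45166926153900655, -0.2073672770606529], [0.4426996810457456, -0.051971047943859074]]Traceback (most recent call last):
  File "<stdin>", line 17, in <module>
    return _nx.concatenate(arrs, 0, dtype=dtype, casting=casting)
           ~~~~~~~~~~~~~~~^^^^^^^^^^^^^^^^^^^^^^^^^^^^^^^^^^^^^^^
ValueError: all the input array dimensions except for the concatenation axis must match exactly, but along dimension 1, the array at index 0 has size 782 and the array at index 1 has size 780
```

```bash
python3 - <<'E'
from h import *
np.set_printoptions(precision=3,suppress=True)
S,T=ctrl.camera("scene"),ctrl.camera("top")
r=lambda i:cv2.resize(i,(780,290),interpolation=2)
cv2.imwrite("pics/c1.png",np.vstack([r(S["image"][130:256,155:494]),r(T["image"][190:302,165:466])]))
for n,c,roi,lo in(("top",T,(315,195,462,275),(0,0,150)),("scene",S,(160,130,325,215),(0,0,120))):
    m=mask(c,lo,(180,60,255),roi);m=cv2.morphologyEx(m,3,np.ones((3,3)))
    k=big(m);b=cv2.boxPoints(cv2.minAreaRect(k));print(n,b.tolist(),"\n",np.array([plane(c,p,.114) for p in b]))
# spoon
m=mask(T,(0,0,140),(180,60,255),(255,215,285,278));k=big(m);print("spoon",[plane(T,p,.028)[:2] for p in cv2.boxPoints(cv2.minAreaRect(k))])
# handle
for c,roi in((T,(345,212,370,258)),(S,(258,152,288,190))):
    k=big(mask(c,(0,0,110),(180,70,255),roi));print("handle",cen(k),plane(c,cen(k),.131),cv2.boundingRect(k))
E
```

```text
top [[332.7432861328125, 265.71099853515625], [455.10150146484375, 251.98858642578125], [456.55377197265625, 264.9378662109375], [334.195556640625, 278.6602783203125]] 
 [[ 0.438 -0.068  0.114]
 [ 0.479 -0.362  0.114]
 [ 0.448 -0.364  0.114]
 [ 0.408 -0.072  0.114]]
scene [[166.18939208984375, 136.3360137939453], [316.49853515625, 124.14878845214844], [319.30914306640625, 158.8127899169922], [169.0, 171.00001525878906]] 
 [[ 0.475 -0.429  0.114]
 [ 0.319 -0.086  0.114]
 [ 0.442 -0.041  0.114]
 [ 0.581 -0.356  0.114]]
spoon [array([0.465, 0.079]), array([0.467, 0.072]), array([0.436, 0.063]), array([0.435, 0.071])]
handle [358.173 234.198] [ 0.513 -0.126  0.131] (356, 220, 6, 29)
handle [272.193 170.138] [ 0.525 -0.124  0.131] (266, 157, 14, 28)
```

View pics/c1.png

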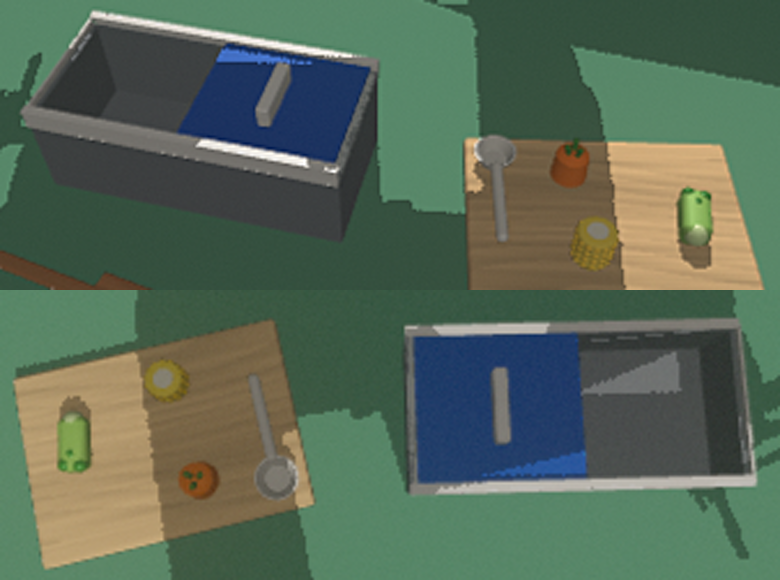

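The crop shows the cover almost fully open and the mouth clear. The broccoli lies roughly along world x, and the spoon bowl is well to the right of the carrot. The broccoli goes first.

>>> carry_out(commands=[{"angular":[0,0,0.97],"travel":[0,0,0],"hand":-1},{"angular":[0,0,0.97],"travel":[0,0,0],"hand":-1},{"angular":[0,0,0.97],"travel":[0,0,0],"hand":-1},{"travel":[0.064,-0.16,0],"angular":[0,0,0],"hand":-1},{"travel":[0.064,-0.16,0],"angular":[0,0,0],"hand":-1},{"travel":[0.064,-0.16,0],"angular":[0,0,0],"hand":-1},{"travel":[0.064,-0.16,0],"angular":[0,0,0],"hand":-1},{"travel":[0.064,-0.16,0],"angular":[0,0,0],"hand":-1},{"travel":[0.064,-0.16,0],"angular":[0,0,0],"hand":-1},{"travel":[0.064,-0.16,0],"angular":[0,0,0],"hand":-1},{"travel":[0.064,-0.16,0],"angular":[0,0,0],"hand":-1}], squeeze=12)

```text
clock: 1.68
tcp_pos: [0.3525, -0.1001, 0.2056]
tool_rot: [3.138, 0.14, 0.002]
contact_force: [0.6, -0.4, 0.3]
grip_width: 0.0941
finger_force: 0.0
```

>>> carry_out(commands=[{"travel":[0.064,-0.16,0],"angular":[0,0,0],"hand":-1},{"travel":[0.064,-0.16,0],"angular":[0,0,0],"hand":-1},{"travel":[0.064,-0.16,0],"angular":[0,0,0],"hand":-1},{"travel":[0.064,-0.16,0],"angular":[0,0,0],"hand":-1},{"travel":[0.064,-0.16,0],"angular":[0,0,0],"hand":-1},{"travel":[0.064,-0.16,0],"angular":[0,0,0],"hand":-1},{"travel":[0.064,-0.16,0],"angular":[0,0,0],"hand":-1},{"travel":[0,0,0],"angular":[0,0,0],"hand":-1},{"travel":[0,0,0],"angular":[0,0,0],"hand":-1}])

```text
clock: 2.8
tcp_pos: [0.4558, 0.2446, 0.2052]
tool_rot: [3.137, 0.141, -0.001]
contact_force: [-0.0, -0.1, 1.7]
grip_width: 0.094
finger_force: 0.0
```

>>> carry_out(commands=[{"travel":[0.071,-0.154,0],"angular":[0,0,0],"hand":-1},{"travel":[0,0,0.16],"angular":[0,0,0],"hand":-1},{"travel":[0,0,0.16],"angular":[0,0,0],"hand":-1},{"travel":[0,0,0.14],"angular":[0,0,0],"hand":-1},{"travel":[0,0,0.1],"angular":[0,0,0],"hand":-1},{"travel":[0,0,0.042],"angular":[0,0,0],"hand":-1},{"travel":[0,0,0],"angular":[0,0,0],"hand":1},{"travel":[0,0,0],"angular":[0,0,0],"hand":1},{"travel":[0,0,0],"angular":[0,0,0],"hand":1},{"travel":[0,0,0],"angular":[0,0,0],"hand":1},{"travel":[0,0,0],"angular":[0,0,0],"hand":1}])

```text
clock: 4.18
tcp_pos: [0.4733, 0.2931, 0.0252]
tool_rot: [-3.138, -0.141, -0.001]
contact_force: [1.0, 0.0, 0.5]
grip_width: 0.0474
finger_force: 0.0
```

>>> carry_out(commands=[{"travel":[0,0,0],"angular":[0,0,0],"hand":1},{"travel":[0,0,0],"angular":[0,0,0],"hand":1},{"travel":[0,0,0],"angular":[0,0,0],"hand":1},{"travel":[0,0,0],"angular":[0,0,0],"hand":1},{"travel":[0,0,-0.07],"angular":[0,0,0],"hand":1},{"travel":[0,0,-0.13],"angular":[0,0,0],"hand":1},{"travel":[0,0,-0.14],"angular":[0,0,0],"hand":1},{"travel":[0,0,-0.14],"angular":[0,0,0],"hand":1},{"travel":[0,0,-0.14],"angular":[0,0,0],"hand":1}])

```text
clock: 5.3
tcp_pos: [0.473, 0.2927, 0.212]
tool_rot: [3.138, 0.141, -0.0]
contact_force: [0.4, 0.8, 1.1]
grip_width: 0.0302
finger_force: 11.9
```

>>> carry_out(commands=[{"travel":[0,0.1,0],"angular":[0,0,0],"hand":1},{"travel":[0,0.17,0],"angular":[0,0,0],"hand":1},{"travel":[0,0.18,0],"angular":[0,0,0],"hand":1},{"travel":[0,0.18,0],"angular":[0,0,0],"hand":1},{"travel":[0,0.18,0],"angular":[0,0,0],"hand":1},{"travel":[0,0.18,0],"angular":[0,0,0],"hand":1},{"travel":[0,0.18,0],"angular":[0,0,0],"hand":1},{"travel":[0,0.18,0],"angular":[0,0,0],"hand":1},{"travel":[0,0.18,0],"angular":[0,0,0],"hand":1},{"travel":[0,0.18,0],"angular":[0,0,0],"hand":1},{"travel":[0,0.18,0],"angular":[0,0,0],"hand":1},{"travel":[-0.014,0.087,0],"angular":[0,0,0],"hand":1}])

```text
clock: 6.8
tcp_pos: [0.5215, -0.301, 0.2099]
tool_rot: [-3.138, -0.137, 0.002]
contact_force: [0.1, -0.5, -0.5]
grip_width: 0.0298
finger_force: 11.9
```

>>> carry_out(commands=[{"travel":[0,0,0],"angular":[0,0,0],"hand":1},{"travel":[0,0,0],"angular":[0,0,0],"hand":1}])

```text
clock: 7.05
tcp_pos: [0.522, -0.2974, 0.2107]
tool_rot: [-3.138, -0.141, 0.0]
contact_force: [0.8, 0.7, 1.4]
grip_width: 0.0296
finger_force: 11.9
```

>>> carry_out(commands=[{"travel":[0,0,0.14],"angular":[0,0,0],"hand":1},{"travel":[0,0,0.15],"angular":[0,0,0],"hand":1},{"travel":[0,0,0.15],"angular":[0,0,0],"hand":1},{"travel":[0,0,0.09],"angular":[0,0,0],"hand":1},{"travel":[0,0,0],"angular":[0,0,0],"hand":1},{"travel":[0,0,0],"angular":[0,0,0],"hand":-0.06},{"travel":[0,0,0],"angular":[0,0,0],"hand":-0.06},{"travel":[0,0,0],"angular":[0,0,0],"hand":-0.06},{"travel":[0,0,-0.07],"angular":[0,0,0],"hand":-0.06},{"travel":[0,0,-0.14],"angular":[0,0,0],"hand":-0.06},{"travel":[0,0,-0.16],"angular":[0,0,0],"hand":-0.06},{"travel":[0,0,-0.16],"angular":[0,0,0],"hand":-0.06}])

```text
clock: 8.55
tcp_pos: [0.522, -0.2983, 0.2131]
tool_rot: [3.138, 0.14, 0.001]
contact_force: [0.6, -0.4, 1.0]
grip_width: 0.0496
finger_force: 0.0
```

>>> carry_out(commands=[{"travel":[0.021,-0.1,0],"angular":[0,0,0],"hand":-0.5},{"travel":[0.021,-0.18,0],"angular":[0,0,0],"hand":-0.5},{"travel":[0.021,-0.18,0],"angular":[0,0,0],"hand":-0.5},{"travel":[0.021,-0.18,0],"angular":[0,0,0],"hand":-0.5},{"travel":[0.021,-0.18,0],"angular":[0,0,0],"hand":-0.5},{"travel":[0.021,-0.18,0],"angular":[0,0,0],"hand":-0.5},{"travel":[0.021,-0.18,0],"angular":[0,0,0],"hand":-0.5},{"travel":[0.021,-0.18,0],"angular":[0,0,0],"hand":-0.5},{"travel":[0.021,-0.18,0],"angular":[0,0,0],"hand":-0.5},{"travel":[0.021,-0.13,0],"angular":[0,0,0],"hand":-0.5}])

```text
clock: 9.8
tcp_pos: [0.5398, 0.2087, 0.2117]
tool_rot: [-3.138, -0.143, -0.002]
contact_force: [1.5, -1.0, 1.1]
grip_width: 0.0708
finger_force: 0.0
```

>>> carry_out(commands=[{"travel":[0,0,0],"angular":[0,0,-1],"hand":-0.5},{"travel":[0,0,0],"angular":[0,0,-1],"hand":-0.5},{"travel":[0,0,0],"angular":[0,0,-1],"hand":-0.5},{"travel":[0,0,0],"angular":[0,0,-1],"hand":-0.5},{"travel":[0,0,0],"angular":[0,0,-1],"hand":-0.5},{"travel":[0,0,0],"angular":[0,0,0],"hand":-0.5},{"travel":[0,0,0],"angular":[0,0,0],"hand":-0.5}])

```text
clock: 10.68
tcp_pos: [0.5401, 0.2064, 0.2112]
tool_rot: [2.958, 1.059, 0.001]
contact_force: [-0.9, -0.9, -0.3]
grip_width: 0.0705
finger_force: 0.0
```

```bash
python3 - <<'E'
from h import *
S,T=ctrl.camera("scene"),ctrl.camera("top")
r=lambda i:cv2.resize(i,(780,290),interpolation=2)
cv2.imwrite("pics/c2.png",np.vstack([r(S["image"][130:256,155:494]),r(T["image"][190:302,165:466])]))
E
```

```text
(no output)
```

View pics/c2.png

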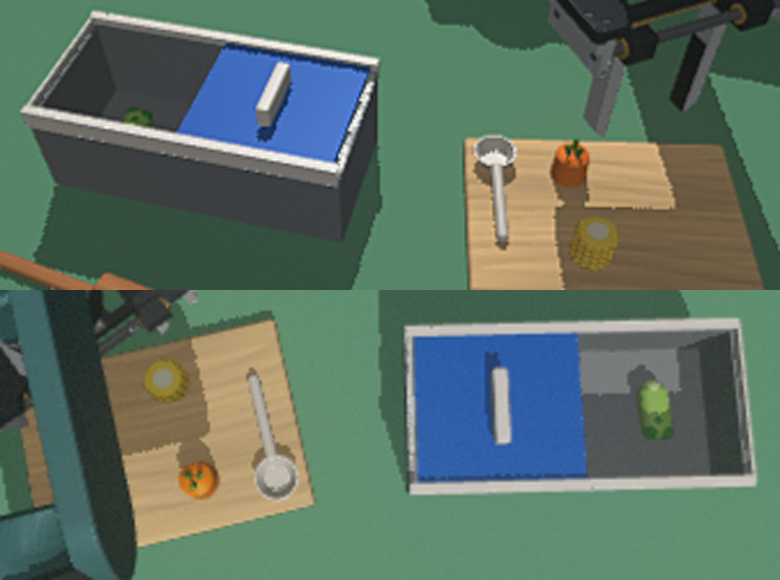

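The broccoli lies in the compartment (crop 655,410) and the corn and carrot haven't moved. Next is the corn.

>>> carry_out(commands=[{"travel":[0,0,0.15],"angular":[0,0,0],"hand":-0.5},{"travel":[0,0,0.17],"angular":[0,0,0],"hand":-0.5},{"travel":[0,0,0.15],"angular":[0,0,0],"hand":-0.5},{"travel":[0,0,0.1],"angular":[0,0,0],"hand":-0.5},{"travel":[0,0,0.047],"angular":[0,0,0],"hand":-0.5},{"travel":[0,0,0],"angular":[0,0,0],"hand":1},{"travel":[0,0,0],"angular":[0,0,0],"hand":1},{"travel":[0,0,0],"angular":[0,0,0],"hand":1},{"travel":[0,0,0],"angular":[0,0,0],"hand":1},{"travel":[0,0,0],"angular":[0,0,0],"hand":1},{"travel":[0,0,0],"angular":[0,0,0],"hand":1}])

```text
clock: 12.15
tcp_pos: [0.541, 0.2066, 0.0272]
tool_rot: [2.956, 1.062, 0.004]
contact_force: [0.3, -0.5, 5.4]
grip_width: 0.0379
finger_force: 12.0
```

>>> carry_out(commands=[{"travel":[0,0,-0.07],"angular":[0,0,0],"hand":1},{"travel":[0,0,-0.13],"angular":[0,0,0],"hand":1},{"travel":[0,0,-0.14],"angular":[0,0,0],"hand":1},{"travel":[0,0,-0.14],"angular":[0,0,0],"hand":1},{"travel":[0,0,-0.14],"angular":[0,0,0],"hand":1},{"travel":[0,0,0],"angular":[0,0,0],"hand":1}])

```text
clock: 12.9
tcp_pos: [0.5417, 0.207, 0.2159]
tool_rot: [2.956, 1.062, 0.012]
contact_force: [0.9, -0.1, -0.5]
grip_width: 0.0377
finger_force: 12.0
```

>>> carry_out(commands=[{"travel":[-0.06,0.07,0],"angular":[0,0,0],"hand":1},{"travel":[-0.108,0.132,0],"angular":[0,0,0],"hand":1},{"travel":[-0.108,0.132,0],"angular":[0,0,0],"hand":1},{"travel":[-0.108,0.132,0],"angular":[0,0,0],"hand":1},{"travel":[-0.108,0.132,0],"angular":[0,0,0],"hand":1},{"travel":[-0.108,0.132,0],"angular":[0,0,0],"hand":1},{"travel":[-0.108,0.132,0],"angular":[0,0,0],"hand":1},{"travel":[-0.108,0.132,0],"angular":[0,0,0],"hand":1},{"travel":[-0.108,0.132,0],"angular":[0,0,0],"hand":1},{"travel":[-0.054,0.076,0],"angular":[0,0,0],"hand":1},{"travel":[0,0,0],"angular":[0,0,0],"hand":1},{"travel":[0,0,0],"angular":[0,0,0],"hand":1}])

```text
clock: 14.4
tcp_pos: [0.5426, -0.2573, 0.2101]
tool_rot: [-2.954, -1.062, 0.002]
contact_force: [0.0, 0.2, 0.2]
grip_width: 0.0379
finger_force: 12.0
```

>>> carry_out(commands=[{"travel":[0,0,0.13],"angular":[0,0,0],"hand":1},{"travel":[0,0,0.15],"angular":[0,0,0],"hand":1},{"travel":[0,0,0.15],"angular":[0,0,0],"hand":1},{"travel":[0,0,0.087],"angular":[0,0,0],"hand":1},{"travel":[0,0,0],"angular":[0,0,0],"hand":1},{"travel":[0,0,0],"angular":[0,0,0],"hand":-0.06},{"travel":[0,0,0],"angular":[0,0,0],"hand":-0.06},{"travel":[0,0,0],"angular":[0,0,0],"hand":-0.06},{"travel":[0,0,-0.07],"angular":[0,0,0],"hand":-0.06},{"travel":[0,0,-0.14],"angular":[0,0,0],"hand":-0.06},{"travel":[0,0,-0.16],"angular":[0,0,0],"hand":-0.06},{"travel":[0,0,-0.147],"angular":[0,0,0],"hand":-0.06}])

```text
clock: 15.9
tcp_pos: [0.5432, -0.2586, 0.2144]
tool_rot: [2.955, 1.061, 0.002]
contact_force: [0.0, -0.4, 0.5]
grip_width: 0.0499
finger_force: 0.0
```

>>> carry_out(commands=[{"travel":[0.04,-0.08,0],"angular":[0,0,0],"hand":-0.4},{"travel":[0.07,-0.14,0],"angular":[0,0,0],"hand":-0.4},{"travel":[0.07,-0.14,0],"angular":[0,0,0],"hand":-0.4},{"travel":[0.07,-0.14,0],"angular":[0,0,0],"hand":-0.4},{"travel":[0.07,-0.14,0],"angular":[0,0,0],"hand":-0.4},{"travel":[0.07,-0.14,0],"angular":[0,0,0],"hand":-0.4},{"travel":[0.07,-0.14,0],"angular":[0,0,0],"hand":-0.4},{"travel":[0.07,-0.14,0],"angular":[0,0,0],"hand":-0.4},{"travel":[0.07,-0.14,0],"angular":[0,0,0],"hand":-0.4},{"travel":[0.044,-0.105,0],"angular":[0,0,0],"hand":-0.4},{"travel":[0,0,0],"angular":[0,0,0],"hand":-0.4},{"travel":[0,0,0],"angular":[0,0,0],"hand":-0.4}])

```text
clock: 17.4
tcp_pos: [0.4433, 0.1659, 0.2122]
tool_rot: [2.956, 1.061, 0.001]
contact_force: [-0.7, 0.4, 0.1]
grip_width: 0.0657
finger_force: 0.0
```

>>> carry_out(commands=[{"travel":[0,0,0.15],"angular":[0,0,0],"hand":-0.4},{"travel":[0,0,0.17],"angular":[0,0,0],"hand":-0.4},{"travel":[0,0,0.15],"angular":[0,0,0],"hand":-0.4},{"travel":[0,0,0.1],"angular":[0,0,0],"hand":-0.4},{"travel":[0,0,0.055],"angular":[0,0,0],"hand":-0.4},{"travel":[0,0,0],"angular":[0,0,0],"hand":1},{"travel":[0,0,0],"angular":[0,0,0],"hand":1},{"travel":[0,0,0],"angular":[0,0,0],"hand":1},{"travel":[0,0,0],"angular":[0,0,0],"hand":1},{"travel":[0,0,0],"angular":[0,0,0],"hand":1},{"travel":[0,0,0],"angular":[0,0,0],"hand":1}])

```text
clock: 18.77
tcp_pos: [0.4442, 0.1668, 0.0257]
tool_rot: [2.956, 1.062, 0.005]
contact_force: [0.4, -0.4, 6.4]
grip_width: 0.036
finger_force: 12.2
```

>>> carry_out(commands=[{"travel":[0,0,-0.07],"angular":[0,0,0],"hand":1},{"travel":[0,0,-0.13],"angular":[0,0,0],"hand":1},{"travel":[0,0,-0.14],"angular":[0,0,0],"hand":1},{"travel":[0,0,-0.14],"angular":[0,0,0],"hand":1},{"travel":[0,0,-0.145],"angular":[0,0,0],"hand":1},{"travel":[0,0,0],"angular":[0,0,0],"hand":1}])

```text
clock: 19.52
tcp_pos: [0.4449, 0.1671, 0.2156]
tool_rot: [2.956, 1.062, 0.012]
contact_force: [0.5, 0.2, -0.5]
grip_width: 0.0361
finger_force: 12.0
```

```bash
python3 - <<'E'
from h import *
S,T=ctrl.camera("scene"),ctrl.camera("top")
r=lambda i:cv2.resize(i,(780,290),interpolation=2)
cv2.imwrite("pics/c3.png",np.vstack([r(S["image"][130:256,155:494]),r(T["image"][190:302,165:466])]))
E
```

```text
(no output)
```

View pics/c3.png

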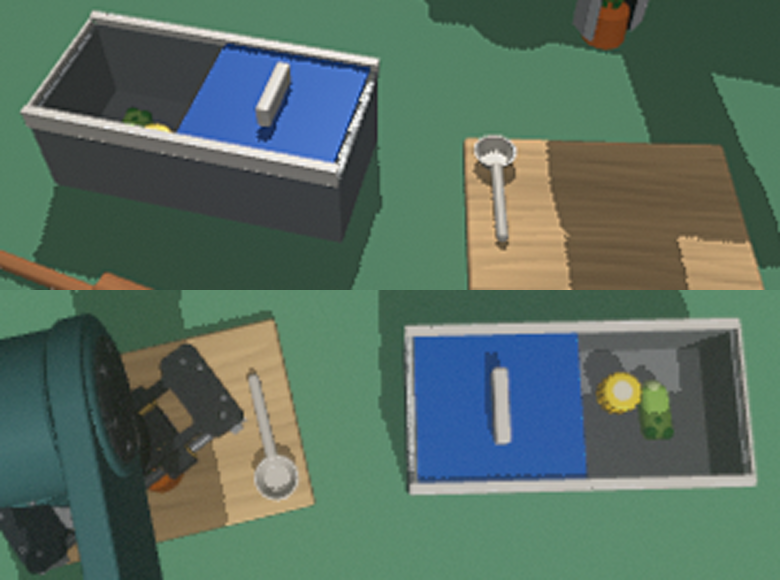

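The carrot is in the gripper. The corn (620,392) and broccoli (655,410) are in the compartment and the spoon is undisturbed. The carrot goes next to them.

>>> carry_out(commands=[{"travel":[-0.047,0.074,0],"angular":[0,0,0],"hand":1},{"travel":[-0.085,0.132,0],"angular":[0,0,0],"hand":1},{"travel":[-0.085,0.132,0],"angular":[0,0,0],"hand":1},{"travel":[-0.085,0.132,0],"angular":[0,0,0],"hand":1},{"travel":[-0.085,0.132,0],"angular":[0,0,0],"hand":1},{"travel":[-0.085,0.132,0],"angular":[0,0,0],"hand":1},{"travel":[-0.085,0.132,0],"angular":[0,0,0],"hand":1},{"travel":[-0.085,0.132,0],"angular":[0,0,0],"hand":1},{"travel":[-0.085,0.132,0],"angular":[0,0,0],"hand":1},{"travel":[-0.05,0.074,0],"angular":[0,0,0],"hand":1},{"travel":[0,0,0],"angular":[0,0,0],"hand":1},{"travel":[0,0,0],"angular":[0,0,0],"hand":1}])

```text
clock: 21.12
tcp_pos: [0.4923, -0.2593, 0.2099]
tool_rot: [-2.954, -1.061, 0.003]
contact_force: [-0.5, 0.4, -0.6]
grip_width: 0.0356
finger_force: 12.0
```

>>> carry_out(commands=[{"travel":[0,0,0.13],"angular":[0,0,0],"hand":1},{"travel":[0,0,0.15],"angular":[0,0,0],"hand":1},{"travel":[0,0,0.15],"angular":[0,0,0],"hand":1},{"travel":[0,0,0.087],"angular":[0,0,0],"hand":1},{"travel":[0,0,0],"angular":[0,0,0],"hand":1},{"travel":[0,0,0],"angular":[0,0,0],"hand":-0.06},{"travel":[0,0,0],"angular":[0,0,0],"hand":-0.06},{"travel":[0,0,0],"angular":[0,0,0],"hand":-0.06},{"travel":[0,0,-0.07],"angular":[0,0,0],"hand":-0.06},{"travel":[0,0,-0.14],"angular":[0,0,0],"hand":-0.06},{"travel":[0,0,-0.16],"angular":[0,0,0],"hand":-0.06},{"travel":[0,0,-0.147],"angular":[0,0,0],"hand":-0.06}])

```text
clock: 22.62
tcp_pos: [0.4931, -0.2606, 0.2143]
tool_rot: [2.955, 1.061, 0.002]
contact_force: [0.7, 0.5, 0.1]
grip_width: 0.0499
finger_force: 0.0
```

```bash
python3 - <<'E'
from h import *
np.set_printoptions(precision=3,suppress=True)
S,T=ctrl.camera("scene"),ctrl.camera("top")
r=lambda i:cv2.resize(i,(780,290),interpolation=2)
cv2.imwrite("pics/c4.png",np.vstack([r(S["image"][130:256,155:494]),r(T["image"][190:302,165:466])]))
p=[]
for c,roi in((S,(258,152,288,190)),(T,(345,212,370,258))):
    k=big(mask(c,(0,0,150),(180,60,255),roi));p.append(cen(k));b=cv2.boundingRect(k)
    print("handle",p[-1],plane(c,p[-1],.131),b)
print(tri(S,p[0],T,p[1]))
E
```

```text
handle [273.035 167.112] [ 0.516 -0.126  0.131] (266, 157, 15, 21)
handle [358.302 234.5  ] [ 0.513 -0.127  0.131] (355, 220, 7, 30)
(array([ 0.513, -0.127,  0.128]), np.float64(0.00032964713157402253))
```

View pics/c4.png

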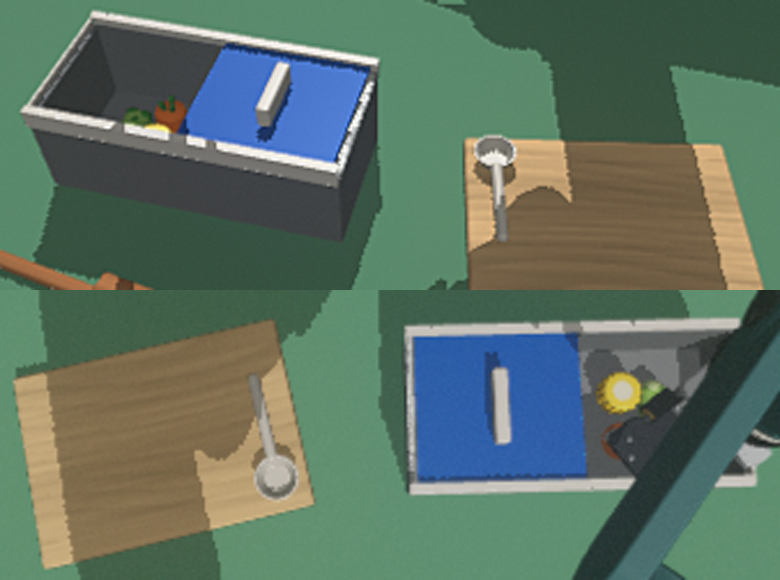

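All three scraps lie in the compartment and the spoon is still in place. The handle is at about (0.514, -0.127). Next: close the fingers, align the tool with the caddy, and go behind the handle.

>>> carry_out(commands=[{"travel":[0,0,0],"angular":[0,0,1],"hand":1},{"travel":[0,0,0],"angular":[0,0,1],"hand":1},{"travel":[0,0,0],"angular":[0,0,1],"hand":1},{"travel":[0,0,0],"angular":[0,0,1],"hand":1},{"travel":[0,0,0],"angular":[0,0,1],"hand":1},{"travel":[0,0,0],"angular":[0,0,0.25],"hand":1},{"travel":[0.026,-0.146,0],"angular":[0,0,0],"hand":1},{"travel":[0.026,-0.146,0],"angular":[0,0,0],"hand":1},{"travel":[0.026,-0.146,0],"angular":[0,0,0],"hand":1},{"travel":[0.026,-0.146,0],"angular":[0,0,0],"hand":1},{"travel":[0,0,0],"angular":[0,0,0],"hand":1},{"travel":[0,0,0],"angular":[0,0,0],"hand":1}])

```text
clock: 24.22
tcp_pos: [0.5136, -0.0841, 0.2115]
tool_rot: [3.139, 0.095, -0.001]
contact_force: [-0.3, -0.1, -0.2]
grip_width: 0.0004
finger_force: 0.0
```

>>> carry_out(commands=[{"travel":[0,0,0.13],"angular":[0,0,0],"hand":1},{"travel":[0,0,0.11],"angular":[0,0,0],"hand":1},{"travel":[0,0,0.075],"angular":[0,0,0],"hand":1},{"travel":[0,0,0],"angular":[0,0,0],"hand":1},{"travel":[0,0.03,0],"angular":[0,0,0],"hand":1},{"travel":[0,0.03,0],"angular":[0,0,0],"hand":1},{"travel":[0,0.03,0],"angular":[0,0,0],"hand":1},{"travel":[0,0.03,0],"angular":[0,0,0],"hand":1},{"travel":[0,0.03,0],"angular":[0,0,0],"hand":1},{"travel":[0,0,0],"angular":[0,0,0],"hand":1}])

```text
clock: 25.48
tcp_pos: [0.5163, -0.1298, 0.1172]
tool_rot: [3.139, 0.092, -0.0]
contact_force: [-0.3, 0.8, 0.1]
grip_width: 0.0005
finger_force: 0.0
```

>>> carry_out(commands=[{"travel":[0,0.055,0],"angular":[0,0,0],"hand":1},{"travel":[0,0.055,0],"angular":[0,0,0],"hand":1},{"travel":[0,0.055,0],"angular":[0,0,0],"hand":1},{"travel":[0,0.055,0],"angular":[0,0,0],"hand":1},{"travel":[0,0.055,0],"angular":[0,0,0],"hand":1},{"travel":[0,0.055,0],"angular":[0,0,0],"hand":1},{"travel":[0,0.04,0],"angular":[0,0,0],"hand":1},{"travel":[0,0,0],"angular":[0,0,0],"hand":1}])

```text
clock: 26.48
tcp_pos: [0.5234, -0.2411, 0.1173]
tool_rot: [3.138, 0.091, 0.002]
contact_force: [-0.6, 0.2, -0.9]
grip_width: 0.0001
finger_force: 0.0
```

>>> carry_out(commands=[{"travel":[0,0.015,0],"angular":[0,0,0],"hand":1},{"travel":[0,0.015,0],"angular":[0,0,0],"hand":1},{"travel":[0,0,0],"angular":[0,0,0],"hand":1}])

```text
clock: 26.85
tcp_pos: [0.5239, -0.2486, 0.1175]
tool_rot: [3.139, 0.094, 0.001]
contact_force: [0.1, 1.5, 0.5]
grip_width: 0.0002
finger_force: 0.4
```

>>> carry_out(commands=[{"travel":[0,0.013,0],"angular":[0,0,0],"hand":1},{"travel":[0,0.013,0],"angular":[0,0,0],"hand":1},{"travel":[0,0,0],"angular":[0,0,0],"hand":1}])

```text
clock: 27.22
tcp_pos: [0.5241, -0.2568, 0.1174]
tool_rot: [3.139, 0.093, 0.0]
contact_force: [0.7, 0.2, -0.0]
grip_width: 0.0004
finger_force: 0.4
```

>>> carry_out(commands=[{"travel":[0,0.007,0],"angular":[0,0,0],"hand":1},{"travel":[0,0.007,0],"angular":[0,0,0],"hand":1},{"travel":[0,0,0],"angular":[0,0,0],"hand":1}])

```text
clock: 27.6
tcp_pos: [0.5242, -0.2603, 0.1174]
tool_rot: [-3.14, -0.093, 0.0]
contact_force: [1.0, 2.4, 1.2]
grip_width: 0.0002
finger_force: 1.3
```

>>> carry_out(commands=[{"travel":[0,0.007,0],"angular":[0,0,0],"hand":1},{"travel":[0,0.007,0],"angular":[0,0,0],"hand":1},{"travel":[0,0,0],"angular":[0,0,0],"hand":1}])

```text
clock: 27.98
tcp_pos: [0.5242, -0.2604, 0.1174]
tool_rot: [-3.132, -0.096, 0.002]
contact_force: [-0.1, 13.2, 5.1]
grip_width: 0.0008
finger_force: 5.9
```

```bash
python3 - <<'E'
from h import *
np.set_printoptions(precision=3,suppress=True)
S,T=ctrl.camera("scene"),ctrl.camera("top")
r=lambda i:cv2.resize(i,(780,290),interpolation=2)
cv2.imwrite("pics/c5.png",np.vstack([r(S["image"][130:256,155:494]),r(T["image"][190:302,165:466])]))
E
```

```text
(no output)
```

View pics/c5.png

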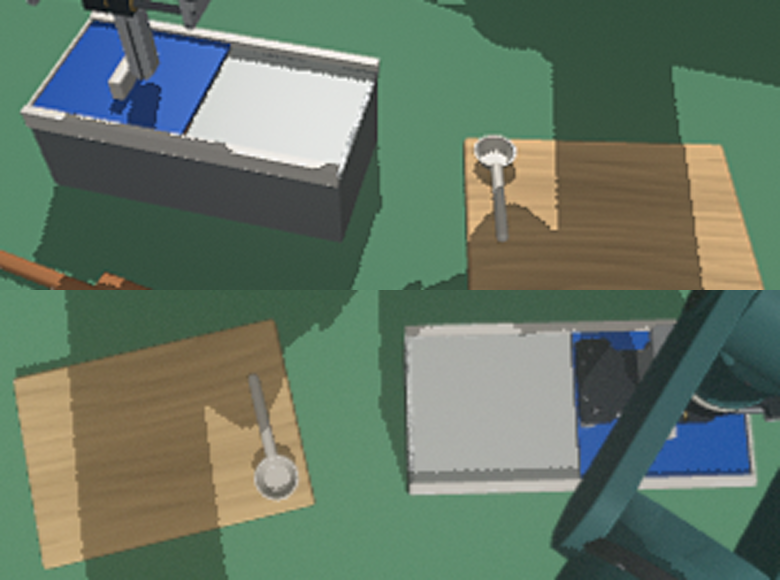

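The force rose to 13 N with no further motion, so the cover is at its stop. The picture shows the blue reaching the end rail. Now I back off, lift and hand in.

>>> carry_out(commands=[{"travel":[0,-0.04,0],"angular":[0,0,0],"hand":1},{"travel":[0,-0.05,0],"angular":[0,0,0],"hand":1},{"travel":[0,0,-0.1],"angular":[0,0,0],"hand":1},{"travel":[0,0,-0.15],"angular":[0,0,0],"hand":1},{"travel":[0,0,-0.15],"angular":[0,0,0],"hand":1},{"travel":[0,0,0],"angular":[0,0,0],"hand":1},{"travel":[0,0,0],"angular":[0,0,0],"hand":1},{"travel":[0,0,0],"angular":[0,0,0],"hand":1}])

```text
clock: 29.08
tcp_pos: [0.522, -0.2372, 0.2348]
tool_rot: [-3.138, -0.093, 0.006]
contact_force: [-0.2, -0.0, 0.1]
grip_width: 0.0007
finger_force: 0.0
```

```bash
python3 - <<'E'
from h import *
S=ctrl.camera("scene")
k=big(mask(S,(105,100,30),(125,255,255),(160,125,330,215)));print(cv2.boundingRect(k),[plane(S,p,.107).round(3).tolist() for p in cv2.approxPolyDP(k,4,True)[:,0]])
print(ctrl.sign_off())
E
```

```text
(170, 139, 85, 49) [[0.583, -0.354, 0.107], [0.578, -0.197, 0.107], [0.447, -0.205, 0.107], [0.455, -0.359, 0.107]]
the job is handed in; nothing more can be done
None
```

The carrot top, corn end and broccoli stalk are in the caddy with the cover pushed to its stop, and the job was handed in at about 29 s; the spoon looked unmoved in the pictures, the arm kept away from the canister, tongs and spatula (not re-measured), and the hand-in returned no verdict.

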